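# Lock the peg block onto the boot stand

### The arm

A 6-joint arm with a two-finger parallel gripper is mounted at the origin on the work surface. World frame = base frame: x ahead of the robot, y to its left, z up, the work surface at z = 0. Lengths are in mm, angles in rad, forces in N, time in s.
With the tool pointing down it reaches from about 325 to 1000 mm from the base axis. Payload 5.1 kg.
Tool frame: the origin (TCP) lies between the finger pads; the fingertips stand 11 mm ahead of it and the grasp point (between the pads) lies 8 mm behind it; z points along the fingers, y is the direction in which the jaws open and shut (so a half turn about z gives the same grasp; the last joint's range is limited). The gripper opens to 85 mm and grips with 20 to 120 N. Pads are 22 mm wide; open, the fingers measure 114 mm over their backs; the gripper's body (76 mm by 85 mm) begins 54 mm behind the grasp point. The pads swing forward as they close: fully open they stand 13 mm farther back than shut.
Start: joints at [-1.37, 0.124, 1.65, -0, 1.367, -0.083], TCP at [181.971, -623.996, 242.322] pointing down, gripper open.
Joint ranges: [-2.61, 2.61], [-1.02, 2.33], [0.03, 2.71], [-1.35, 4.49], [0.32, 2.68], [-2.91, 2.91]. Speed limits (rad/s): [2.57, 2.57, 3.14, 3.14, 3.14, 3.14].

### API

Orientations are given as [roll, pitch, yaw] about the fixed x, y, z axes, in that order (R = Rz(yaw) Ry(pitch) Rx(roll)).
In Python, from bench import r, eyes gives the robot as it stands.
- The arm moves only by the shell command python3 -m handwheel 'ROWS'. ROWS is JSON, a list of rows, each an object with "travel": the shift along the tool's x, y, z in units of 25 mm (1.0 is 25 mm), a list of three; "angular": the turn, a rotation vector about the tool's x, y, z in units of 5 degrees (1.0 is 5 degrees), a list of three; "hand": the opening, from 0 (shut) to 1 (fully open). A call has 1 to 12 rows; each row is the pose to reach, as a shift and turn from the pose commanded when the call began, along the tool's axes at that moment; what a row does not reach only later rows make up. A row lasts 1/12 s, in which the tool goes at most 41.7 mm and 7.16 degrees, less where a joint would pass 70% of its speed; a pose out of reach is approached as far as the arm can. A call with a gripper value outside its range is refused whole. The fingers move at their own pace and stop on an object; the grip force is fixed at half the most. Time passes only in rows, so rows that repeat a pose let the fingers close. It gives the time, the measured TCP pose, the force and the opening at its end, in the units of the state.
- r.get_obs(): the state, without advancing time (a new reading comes with each control period).
- eyes.capture(name): name is "side" or "top" or "wrist"; returns the picture (420x560x3 uint8, red, green, blue); there is no depth.
- eyes.camera_info(name): a dict with "K" (3x3 intrinsics, pixels), "D" ([k1, k2, p1, p2, k3] as OpenCV has them; the pictures are not rectified), "rvec" (rotation vector, rad) and "tvec" (3), from world to camera coordinates, as OpenCV has them. Camera axes: x right, y down, z forward; pixel columns grow to the right and rows downward; lengths in mm; the calibration is good to about 2 mm. A picture is of the moment at which its call begins: read the wrist's pose just before it. camera_info takes no time and is no camera call; for the wrist camera it gives the pose at the moment of the call.
- r.finish_job(): hands the job in, once; it reports no verdict.
The state is a dict: "time": time; "joint_pos": joint angles; "qvel": joint speeds; "tau": joint torques, N m; "position": TCP position; "tool_rot": TCP orientation; "force": force on the tool from outside, world axes, zero at the start; "torque": the same for the moment, N m; "opening": finger opening in mm.
Only numpy, scipy, OpenCV 4.12 (cv2) and the standard library are available. Lean on these libraries where they do the work, as an engineer would, in place of code of your own. Each camera call takes 0.05 s, during which the arm holds its last target. There are 200 camera calls.

### The job

Slide the loose wooden peg block, notched end first, square and flush into the fence corner of the boot stand so that its notch straddles the steel stud. Then put the round steel snap cap over the stud and press it down past the click until it sits fully home on the block, and finish while still holding it down with a firm push of about 10 N (do not let go of it). Leave the other things on the shelf where they are.

Things in the scene. Friction and masses are not known exactly. Their poses are not given: they have to be found in the camera images.
- stand: Fixed wooden boot stand. Origin: inner corner of its fences, at shelf height. Far fence's inner face is the plane x = 0 in the stand's frame (y -70 to 230 mm), side fence's is y = 0 (x -130 to 0); both 18 mm thick, 20 high. The block goes at x < 0, y < 0. Stand x points roughly away from the robot. A rail with two 167 mm high drying pegs stands behind the far fence at y 50 to 235 mm.
- stud_top (a point): Top centre of the upright steel snap stud, 48 mm above the shelf, at x -28, y -30 mm in the stand's frame. Polished stud 12 mm in diameter, tip tapered over its top 11 mm; four sprung balls round it, 35.5 mm above the shelf, stand 5.5 mm proud and give way when the cap is pressed over them.
- block: Loose cedar block 130 (x) x 60 (y) x 24 (z) mm, 0.1 to 0.25 kg; origin at centre of underside. Its +x end has an open notch 22 wide, 44 deep, midway across; a square post rises near the -x end. Home: +x end on the far fence, +y side on the side fence, centre at x -65, y -30 mm in the stand's frame, axes parallel to it, stud in the notch with 5 mm each side. Slides easily.
- peg (a point): Centre of the block's square post, 24 x 24 mm, 46 mm high (from 24 to 70 mm above the block's underside); this point is 47 mm above the underside, 40 mm from the block's centre towards its -x end. The post's faces are parallel to the block's.
- block_corner (a point): The block's lower corner at its +x, +y end (65, 30, 0 mm from its origin); it meets the stand's origin when the block is home.
- cap_center (a point): Centre of the round steel snap cap: cylinder 40 mm in diameter, 40 high, 60 g, mouth down; this point is 20 mm above its underside. Bore 19 mm at the mouth, wider above a rounded 7 mm lip. Lip meets the stud's balls about 14 mm above home; the push rises to about 8 N (up to 15 N off centre), drops at the click 8 mm above home, then the underside stops hard on the block's top, this point then 44 mm above the shelf.
- wax_tin: Bystander, to be left alone: shallow round aluminium tin, 66 mm across and 26 mm high, lying flat. Origin at the centre of its underside.
- opener: Bystander, to be left alone: flat cast iron bottle opener, about 120 mm long, 35 mm wide, 7 mm thick, lying flat; x along its length. Origin at the centre of its underside.
- boot_brush: Bystander, to be left alone: wooden boot brush, 160 x 50 mm, 47 mm high; x along its length. Origin at the centre of its underside.
- spare_peg: Bystander, to be left alone: slim turned wooden peg standing upright, 28 mm across the foot, 85 mm high. Origin at the centre of its underside.

How it is judged:
By the outcome, as a careful person would: the job done as asked, in the order asked, and still so for the second after the job is handed in, while the arm keeps its last pose, push and grip.
It also fails if it takes over 67 s, if anything falls off the work surface, if the arm or the gripper's body presses on something with over 40 N, if the wrist force passes 120 N, or if a joint passes its speed limit or range.

## Working session

There is one attempt and no reset: what is moved stays moved. The work goes in short steps, Python scripts to look and compute and a shell command to move; the robot and the scene stay as the last step left them, time stands still between calls to the robot, and variables do not carry over. Pictures are saved under pics/ and viewed, about 8 in all and at most 12, crops included, and the job is handed in when it is done.

```bash
ls; mkdir -p pics
python3 - <<'E'
from bench import r, eyes
import cv2,numpy as np
a=eyes.capture("top");b=eyes.capture("side")
cv2.imwrite("pics/top.png",a[:,:,::-1]);cv2.imwrite("pics/side.png",b[:,:,::-1])
for n in("top","side","wrist"):print(n,eyes.camera_info(n))
print(r.get_obs())
E
```

```text
pics
top {'K': array([[464.24527914,   0.        , 275.31510158],
       [  0.        , 464.24527914, 210.81419949],
       [  0.        ,   0.        ,   1.        ]]), 'D': array([-0.04297392,  0.        ,  0.        ,  0.        ,  0.        ]), 'rvec': array([ 2.19582014, -2.13884427,  0.10886447]), 'tvec': array([  46.17032711,  608.67951536, 1411.0763372 ])}
side {'K': array([[407.76681801,   0.        , 283.25068829],
       [  0.        , 407.76681801, 206.75075485],
       [  0.        ,   0.        ,   1.        ]]), 'D': array([-0.06383077,  0.        ,  0.        ,  0.        ,  0.        ]), 'rvec': array([ 2.11518823, -0.10813106,  0.04651333]), 'tvec': array([-581.57578122,  129.40303233,  938.55603784])}
wrist {'K': array([[362.01160944,   0.        , 286.79999207],
       [  0.        , 362.01160944, 212.88297647],
       [  0.        ,   0.        ,   1.        ]]), 'D': array([0.00502604, 0.        , 0.        , 0.        , 0.        ]), 'rvec': array([-2.32081874,  1.7380429 ,  0.25581248]), 'tvec': array([-649.31304305,  -37.40958841,  379.14371063])}
{'time': 0.1, 'joint_pos': array([-1.36960029e+00,  1.24454108e-01,  1.65155409e+00, -1.63548022e-05,
        1.36749960e+00, -8.25838875e-02]), 'qvel': array([ 4.13112125e-04, -2.16047847e-03, -1.71990359e-03, -4.44911071e-04,
        6.82701993e-05, -1.41704426e-04]), 'tau': array([ 6.95024246e-04, -4.24931967e+01, -3.66653180e+01, -1.07696235e-05,
        3.98662873e-03,  4.64023231e-06]), 'position': array([ 181.86138616, -623.48029214,  241.15687549]), 'tool_rot': array([-3.13968272e+00, -1.42023196e-04,  2.83783103e-01]), 'force': array([-0.35498144, -0.32553031,  0.17795773]), 'torque': array([ 0.06712523, -0.05828103,  0.0176404 ]), 'opening': 85.40535110349633}
```

View pics/top.png

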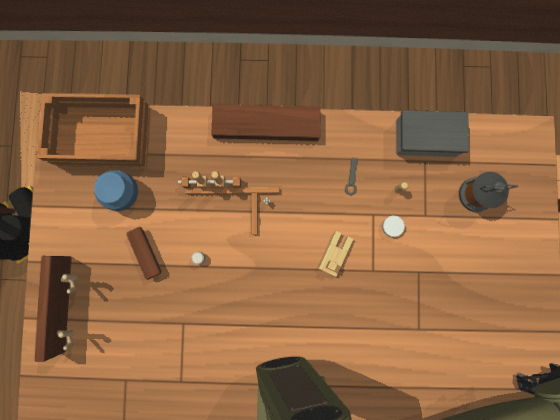

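View pics/side.png

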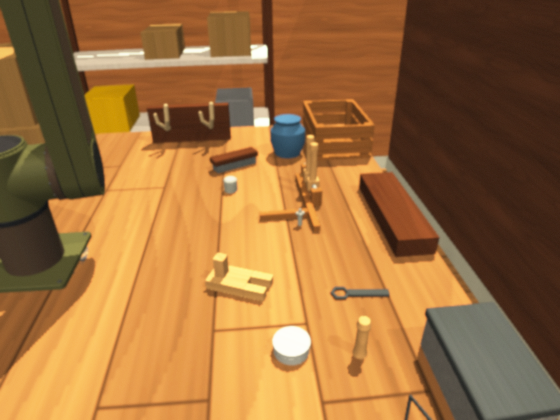

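The top picture shows the stand corner near (253,193), the stud at (267,201), the block at (337,254), the cap at (198,258), the brush at (144,253) and the tin at (394,226). The side picture shows the post at the block's robot end (220,265) and the notch facing away from the robot.

```bash
cat > h.py <<'E'
from bench import r, eyes
import cv2,numpy as np
from scipy.spatial.transform import Rotation as Ro
def ray(info,px):
    R=cv2.Rodrigues(np.array(info['rvec']))[0];t=np.array(info['tvec'])
    u=cv2.undistortPoints(np.array(px,float).reshape(-1,1,2),info['K'],info['D']).reshape(-1,2)
    d=np.c_[u,np.ones(len(u))]@R
    return -R.T@t,d
def onz(info,px,z):
    c,d=ray(info,px);s=(z-c[2])/d[:,2];return c+s[:,None]*d
def proj(info,P):
    return cv2.projectPoints(np.array(P,float).reshape(-1,1,3),info['rvec'],info['tvec'],info['K'],info['D'])[0].reshape(-1,2)
E
python3 - <<'E'
from h import *
a=cv2.imread("pics/top.png")
c1=cv2.resize(a[160:245,175:285],None,fx=5,fy=5,interpolation=2)
c2=cv2.resize(a[225:285,310:365],None,fx=7,fy=7,interpolation=2)
o=np.zeros((600,800,3),np.uint8)
o=np.zeros((430,800,3),np.uint8)
c1=c1[:425,:410] if False else cv2.resize(a[170:245,175:285],None,fx=4,fy=4,interpolation=2)
o[:c1.shape[0],:c1.shape[1]]=c1;c2=cv2.resize(c2,(350,382));o[:382,445:795]=c2
cv2.imwrite("pics/z.png",o)
i=eyes.camera_info("top")
print("corner",onz(i,[[253,194]],20),"stud",onz(i,[[267,201]],48),"cap",onz(i,[[198,258]],40),"block",onz(i,[[337,254]],24),"tin",onz(i,[[394,226]],26))
E
```

```text
corner [[659.70737091 133.72753863  20.        ]] stud [[635.22146007  88.47318825  48.        ]] cap [[454.96946004 294.92746116  40.        ]] block [[ 478.64485428 -132.28526303   24.        ]] tin [[ 569.95047185 -308.79110688   26.        ]]
```

View pics/z.png

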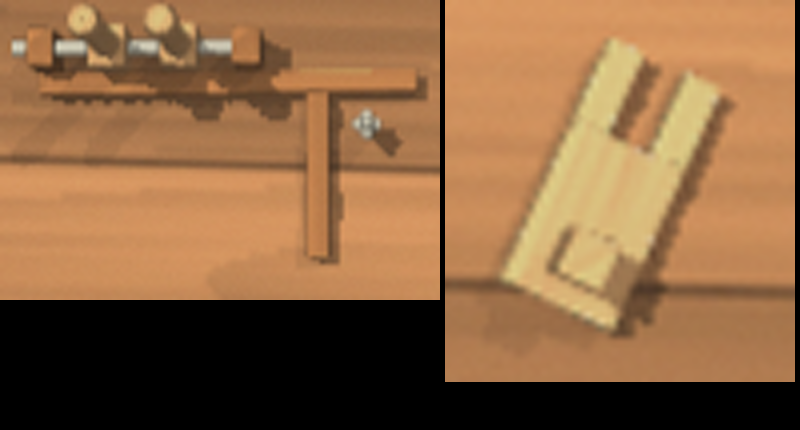

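The crop shows the block's notched end up and to the right (fork tips at about (615,45) and (705,80) in the crop) and its post at (590,255). The stand corner is at crop (328,92) and the stud at (367,124).

```bash
cat >> h.py <<'E'
def need(P,yaw,cmd=None):
    """rows values from commanded pose cmd=(x,y,z,yaw) (tool down) to P,yaw"""
    x,y,z,w=cmd; d=np.array(P)-[x,y,z]
    tr=np.array([np.cos(w)*d[0]+np.sin(w)*d[1],np.sin(w)*d[0]-np.cos(w)*d[1],-d[2]])/25
    print("travel",tr.round(3),"angz",round(-np.degrees(yaw-w)/5,3))
def bmask(img):
    h=cv2.cvtColor(img,cv2.COLOR_RGB2HSV)
    m=cv2.inRange(h,(20,70,110),(32,255,255))
    return m
E
python3 - <<'E'
from h import *
a=cv2.imread("pics/top.png")[:,:,::-1].copy()
i=eyes.camera_info("top")
m=bmask(a);m[:, :300]=0;m[:,380:]=0;m[:220]=0;m[300:]=0
cs,_=cv2.findContours(m,0,1);c=max(cs,key=cv2.contourArea)
print(cv2.contourArea(c))
P=onz(i,c.reshape(-1,2),24)[:,:2].astype(np.float32)
(cx,cy),(w,h),an=cv2.minAreaRect(P);print("block",cx,cy,w,h,an)
# fences: crop z.png coordinates -> px (crop/4 + (175,170))
f=lambda x,y:[(x+.5)/4+175-.5,(y+.5)/4+170-.5]
q=onz(i,[f(40,97),f(416,94),f(308,100),f(308,257),f(328,257)],20);print(q.round(1))
# stud via two views
R=[ray(eyes.camera_info(n),[p]) for n,p in(("top",[267,200.5]),("side",[300,211.5]))]
A=sum(np.eye(3)-np.outer(d[0],d[0])/(d[0]@d[0]) for c,d in R);B=sum((np.eye(3)-np.outer(d[0],d[0])/(d[0]@d[0]))@c for c,d in R)
print("stud2view",np.linalg.solve(A,B))
wi=eyes.camera_info("wrist");RR=cv2.Rodrigues(wi['rvec'])[0];o=r.get_obs()
Rt=Ro.from_euler('xyz',o['tool_rot']).as_matrix()
print("cam in tool",Rt.T@(-RR.T@wi['tvec']-o['position']),"axes",(Rt.T@RR.T).round(2))
b=np.radians(-28);u=np.array([np.cos(b),np.sin(b)])
need([cx-40*u[0],cy-40*u[1],160],b,(181.97,-624,242.3,.284))
E
```

```text
234.0
block 484.8617248535156 -117.91140747070312 36.35867691040039 127.92681884765625 67.41752624511719
[[654.5 349.1  20. ]
 [664.6  53.3  20. ]
 [657.6 138.   20. ]
 [534.3 134.1  20. ]
 [534.7 118.5  20. ]]
stud2view [637.05519279  88.7405294   39.89082766]
cam in tool [  73.35627749    0.13512791 -131.75653181] axes [[ 0.   -0.96 -0.29]
 [ 1.    0.    0.  ]
 [-0.   -0.29  0.96]]
travel [ 16.157 -17.155   3.292] angz 8.854
```

```bash
python3 -m handwheel '[{"travel":[1,-1,0],"angular":[0,0,0],"hand":1},{"travel":[2,-2,0],"angular":[0,0,0],"hand":1},{"travel":[3,-3,0],"angular":[0,0,0],"hand":1},{"travel":[4,-4,0],"angular":[0,0,0],"hand":1},{"travel":[5,-5,0],"angular":[0,0,0],"hand":1},{"travel":[6,-6,0],"angular":[0,0,0],"hand":1},{"travel":[7,-7,0],"angular":[0,0,0],"hand":1},{"travel":[8,-8,0],"angular":[0,0,0],"hand":1},{"travel":[8,-8,0],"angular":[0,0,0],"hand":1},{"travel":[8,-8,0],"angular":[0,0,0],"hand":1}]'
python3 -m handwheel '[{"travel":[1,-1,0.3],"angular":[0,0,1],"hand":1},{"travel":[2,-2,0.6],"angular":[0,0,2],"hand":1},{"travel":[3,-3,0.9],"angular":[0,0,3],"hand":1},{"travel":[4,-4,1.2],"angular":[0,0,4],"hand":1},{"travel":[5,-5,1.5],"angular":[0,0,5],"hand":1},{"travel":[6,-6,1.8],"angular":[0,0,6],"hand":1},{"travel":[7,-7,2.2],"angular":[0,0,7],"hand":1},{"travel":[8.1,-8.2,2.5],"angular":[0,0,8],"hand":1},{"travel":[8.1,-8.2,2.5],"angular":[0,0,8],"hand":1},{"travel":[8.1,-8.2,2.5],"angular":[0,0,8],"hand":1},{"travel":[8.1,-8.2,2.5],"angular":[0,0,8],"hand":1}]'
python3 - <<'E'
from h import *
import pickle
i=eyes.camera_info("wrist");a=eyes.capture("wrist");pickle.dump((i,a),open("w1.pkl","wb"))
cv2.imwrite("pics/w1.png",a[:,:,::-1]);o=r.get_obs();print(o["position"],o["tool_rot"],o["time"])
m=bmask(a);cv2.imwrite("pics/m1.png",m)
E
```

```text
time: 0.93
position: [318.5, -374.6, 242.0]
tool_rot: [-3.142, 0.0, 0.287]
force: [0.1, 0.2, 0.0]
opening: 85.5
time: 1.85
position: [455.0, -123.3, 179.7]
tool_rot: [3.141, 0.0, -0.414]
force: [0.5, -0.9, -0.6]
opening: 85.4
[ 454.91498596 -123.79727706  179.92281152] [ 3.14108836e+00 -1.50380482e-04 -4.15468566e-01] 1.9
```

View pics/w1.png

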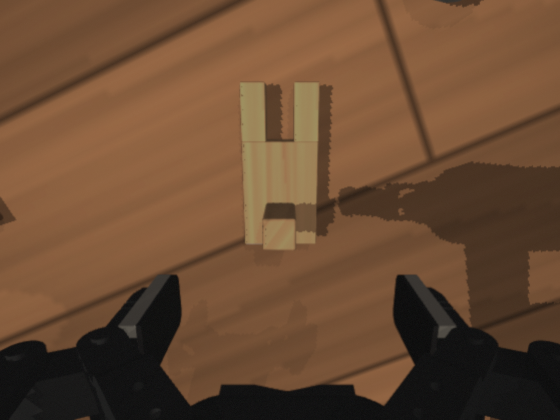

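The wrist view is clear: fork tips lie at y≈82 from x=240 to 319, the block's tail is at y≈243 (x 245–316), and the post top spans (263–296, 219–249).

Run:
```python
from h import *
import pickle
i,a=pickle.load(open("w1.pkl","rb"))
q=onz(i,[[240,81.5],[319.5,82],[245,244],[316.5,243]],24)[:,:2];print(q.round(1))
t=(q[0]+q[1])/2;b=(q[2]+q[3])/2;print("len",np.linalg.norm(t-b),"w",np.linalg.norm(q[0]-q[1]),np.linalg.norm(q[2]-q[3]))
ang=lambda v:np.degrees(np.arctan2(v[1],v[0]))
y=[ang(t-b),ang(q[0]-q[2]),ang(q[1]-q[3])];print("yaws",y)
c=(t+b)/2;w=np.radians(np.mean(y));u=np.array([np.cos(w),np.sin(w)]);print("c",c,"post",c-40*u)
p=onz(i,[[279.5,234]],70)[0,:2];print("post from top",p)
pp=(c-40*u+p)/2
need([*pp,42],w,(455.0,-123.8,180,-.4145))
```

```text
[[ 551.4 -127.4]
 [ 527.2 -181.6]
 [ 432.5  -74.7]
 [ 408.9 -130.7]]
len 129.40488858757325 w 59.39219707152229 60.775758610162704
yaws [np.float64(-23.611300909317478), np.float64(-23.915201002002544), np.float64(-23.304523399904006)]
c [ 479.99347139 -128.58596881] post [ 443.34185329 -112.56539171]
post from top [ 443.90462637 -112.74592763]
travel [-0.596 -0.225  5.52 ] angz -0.028
```

```bash
python3 -m handwheel '[{"travel":[-0.6,-0.2,1.2],"angular":[0,0,0],"hand":1},{"travel":[-0.6,-0.2,2.4],"angular":[0,0,0],"hand":0.8},{"travel":[-0.6,-0.2,3.6],"angular":[0,0,0],"hand":0.8},{"travel":[-0.6,-0.2,4.8],"angular":[0,0,0],"hand":0.8},{"travel":[-0.6,-0.2,5.5],"angular":[0,0,0],"hand":0.8},{"travel":[-0.6,-0.2,5.5],"angular":[0,0,0],"hand":0.6},{"travel":[-0.6,-0.2,5.5],"angular":[0,0,0],"hand":0.4},{"travel":[-0.6,-0.2,5.5],"angular":[0,0,0],"hand":0.1},{"travel":[-0.6,-0.2,5.5],"angular":[0,0,0],"hand":0.1},{"travel":[-0.6,-0.2,5.5],"angular":[0,0,0],"hand":0.1},{"travel":[-0.6,-0.2,5.5],"angular":[0,0,0],"hand":0.1},{"travel":[-0.6,-0.2,5.5],"angular":[0,0,0],"hand":0.1}]'
python3 - <<'E'
from h import *
o=r.get_obs();x,y,z=o["position"];w=o["tool_rot"][2]
# stage: block centre 110 mm back of home along stand x; stand est
W=.033;u=np.array([np.cos(W),np.sin(W)]);v=np.array([-u[1],u[0]])
C=np.array([659,121.])
for s in(-190,-165):
  P=C+s*u-38*v; print(P);need([*P,z],W,(x,y,z,w))
E
```

```text
time: 2.9
position: [444.9, -113.0, 44.5]
tool_rot: [3.141, -0.004, -0.414]
force: [-0.5, -2.6, 6.2]
opening: 22.9
[470.35721802  76.75182707]
travel [-2.118 -7.358 -0.   ] angz -5.121
[495.34360676  77.57667734]
travel [-1.216 -7.79  -0.   ] angz -5.121
```

```bash
python3 -m handwheel '[{"travel":[-0.2,-0.7,-0.06],"angular":[0,0,-0.5],"hand":0.1},{"travel":[-0.4,-1.4,-0.06],"angular":[0,0,-1],"hand":0.1},{"travel":[-0.6,-2.1,-0.06],"angular":[0,0,-1.5],"hand":0.1},{"travel":[-0.8,-2.8,-0.06],"angular":[0,0,-2],"hand":0.1},{"travel":[-1,-3.5,-0.06],"angular":[0,0,-2.5],"hand":0.1},{"travel":[-1.2,-4.2,-0.06],"angular":[0,0,-3],"hand":0.1},{"travel":[-1.4,-4.9,-0.06],"angular":[0,0,-3.5],"hand":0.1},{"travel":[-1.6,-5.6,-0.06],"angular":[0,0,-4],"hand":0.1},{"travel":[-1.8,-6.3,-0.06],"angular":[0,0,-4.5],"hand":0.1},{"travel":[-2.1,-7.35,-0.06],"angular":[0,0,-5.1],"hand":0.1},{"travel":[-2.1,-7.35,-0.06],"angular":[0,0,-5.1],"hand":0.1}]'
python3 -m handwheel '[{"travel":[0,0,0.06],"angular":[0,0,0],"hand":0.1},{"travel":[0,0,0.06],"angular":[0,0,0],"hand":0.5},{"travel":[0,0,0.06],"angular":[0,0,0],"hand":0.7},{"travel":[0,0,0.06],"angular":[0,0,0],"hand":0.8},{"travel":[0,0,-1],"angular":[0,0,0],"hand":0.8},{"travel":[1.2,0,-2.5],"angular":[0,0,0],"hand":0.8},{"travel":[2,0,-4],"angular":[0,0,0],"hand":0.8},{"travel":[3,0,-5.5],"angular":[0,0,0],"hand":0.8},{"travel":[3,0,-6],"angular":[0,0,0],"hand":0.8},{"travel":[3,0,-6],"angular":[0,0,0],"hand":0.8},{"travel":[3,0,-6],"angular":[0,0,0],"hand":0.8}]'
python3 - <<'E'
from h import *
import pickle
i=eyes.camera_info("wrist");a=eyes.capture("wrist");pickle.dump((i,a),open("w2.pkl","wb"))
cv2.imwrite("pics/w2.png",a[:,:,::-1]);o=r.get_obs();print(o["position"],o["tool_rot"],o["time"])
E
```

```text
time: 3.82
position: [469.9, 80.6, 44.6]
tool_rot: [-3.14, -0.002, 0.035]
force: [-0.4, 2.0, 2.7]
opening: 23.2
time: 4.73
position: [545.1, 79.2, 195.2]
tool_rot: [3.142, -0.003, 0.03]
force: [-0.5, 0.7, -0.5]
opening: 68.4
[543.54227975  79.25391039 193.02490896] [3.14150185e+00 1.29022960e-03 2.99138667e-02] 4.7833
```

View pics/w2.png

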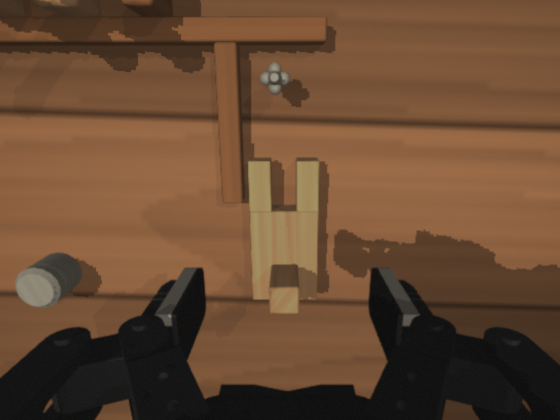

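The wrist view shows the block staged at (249–319, 158–299) with its post top at (285,300). The stud is at (275,77), and the side and far fences meet near (238,42). The cap is at lower left, around (45,280).

Run:
```python
from h import *
import pickle
i,a=pickle.load(open("w2.pkl","rb"))
cv2.imwrite("pics/w2z.png",cv2.resize(a[5:215,175:375,::-1],None,fx=2.8*1,fy=2.8,interpolation=2))
```

```text
(no output)
```

View pics/w2z.png

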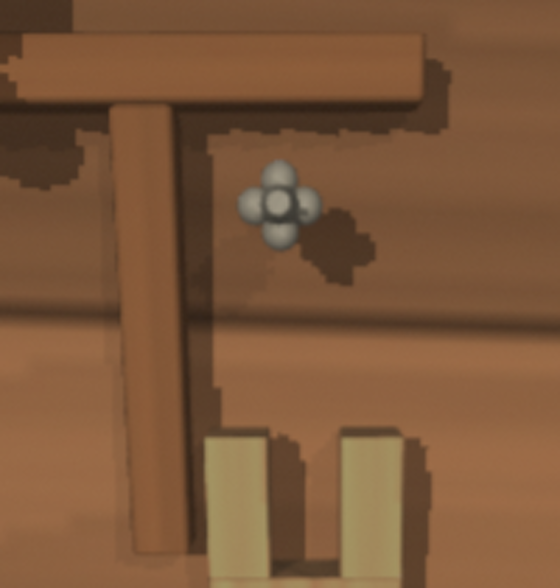

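The zoom shows the side fence's inner top edge running from (172,106) to (188,548) and the far fence's inner top edge at y≈100. The stud tip is at (279,203) and the fork tips are at y≈437, x 206–402.

Run:
```python
from h import *
import pickle
i,a=pickle.load(open("w2.pkl","rb"))
f=lambda x,y:[(x+.5)/2.8+175-.5,(y+.5)/2.8+5-.5]
ang=lambda v:np.degrees(np.arctan2(v[1],v[0]))
F=onz(i,[f(173,108),f(189,545),f(30,101),f(422,101)],20)[:,:2]
s=ang(F[0]-F[1]);t=ang(F[2]-F[3])-90;print("stand yaw side,far",s,t)
st=onz(i,[f(279,204)],48)[0,:2]
q=onz(i,[f(206,437),f(402,437),[253,299.5],[317.5,299.5]],24)[:,:2]
T=(q[0]+q[1])/2;B=(q[2]+q[3])/2;by=[ang(T-B),ang(q[0]-q[2]),ang(q[1]-q[3])]
print("block yaw",by,"w",np.linalg.norm(q[0]-q[1]),"len",np.linalg.norm(T-B),"c",(T+B)/2)
W=np.radians((s+t)/2);u=np.array([np.cos(W),np.sin(W)]);v=np.array([-u[1],u[0]])
# corner: from fences
x0=np.mean(F[2:]@u);y0=np.mean(F[:2]@v);C=x0*u+y0*v
Cs=st+28*u+30*v
print("corner fences",C,"from stud",Cs,"stud",st)
post=T-105*u;print("post",post, onz(i,[[285,299]],70))
for n,Q in(("fence",C),("stud",Cs)): print(n,"stand-frame tip",(T-Q)@u,(T-Q)@v,"post home",Q-105*u-30*v)
cap=onz(i,[[40,286]],40)[0];print("cap",cap)
```

```text
stand yaw side,far 1.7840604155894664 1.7963108698699415
block yaw [np.float64(2.4372451009490734), np.float64(2.0039346045939297), np.float64(2.870435630849301)] w 58.611473324481736 len 130.37288534830404 c [508.72567805  80.14362184]
corner fences [665.03218665 121.85089757] from stud [664.37331982 121.80806361] stud [637.3241724   90.94799842]
post [468.90440067  79.63553063] [[470.5125655   78.20306444  70.        ]]
fence stand-frame tip -92.3508502084442 -36.06781888341063 post home [561.02062091  88.585387  ]
stud stand-frame tip -91.69096683984691 -36.0455885396162 post home [560.36175408  88.54255305]
cap [459.68382904 292.94805893  40.        ]
```

```bash
python3 -m handwheel '[{"travel":[-1.5,0,1],"angular":[0,0,0],"hand":0.8},{"travel":[-3,0,1.5],"angular":[0,0,0],"hand":0.8},{"travel":[-3,0,3],"angular":[0,0,0],"hand":0.8},{"travel":[-3,0,4.5],"angular":[0,0,0],"hand":0.8},{"travel":[-3,0,5.5],"angular":[0,0,0],"hand":0.8},{"travel":[-3,0,6],"angular":[0,0,0],"hand":0.8},{"travel":[-3,0,6],"angular":[0,0,0],"hand":0.5},{"travel":[-3,0,6],"angular":[0,0,0],"hand":0.1},{"travel":[-3,0,6],"angular":[0,0,0],"hand":0.1},{"travel":[-3,0,6],"angular":[0,0,0],"hand":0.1},{"travel":[-3,0,6],"angular":[0,0,0],"hand":0.1},{"travel":[-3,0,6],"angular":[0,0,0],"hand":0.1}]'
python3 -m handwheel '[{"travel":[0.2,-0.1,0],"angular":[0,0,0],"hand":0.1},{"travel":[0.5,-0.2,0],"angular":[0,0,0],"hand":0.1},{"travel":[0.9,-0.2,0],"angular":[0,0,0],"hand":0.1},{"travel":[1.3,-0.2,0],"angular":[0,0,0],"hand":0.1},{"travel":[1.3,-0.2,0],"angular":[0,0,0],"hand":0.1}]'
```

```text
time: 5.78
position: [469.9, 77.5, 44.8]
tool_rot: [-3.142, -0.002, 0.031]
force: [-0.6, -0.1, 1.3]
opening: 23.4
time: 6.2
position: [504.0, 83.7, 44.8]
tool_rot: [-3.141, -0.003, 0.031]
force: [0.3, 0.4, 1.9]
opening: 23.5
```

```bash
python3 -m handwheel '[{"travel":[0.3,-0.08,0],"angular":[0,0,0],"hand":0.1},{"travel":[0.7,-0.08,0],"angular":[0,0,0],"hand":0.1},{"travel":[1.1,-0.08,0],"angular":[0,0,0],"hand":0.1},{"travel":[1.5,-0.08,0],"angular":[0,0,0],"hand":0.1},{"travel":[1.9,-0.08,0],"angular":[0,0,0],"hand":0.1},{"travel":[2.1,-0.08,0],"angular":[0,0,0],"hand":0.1},{"travel":[2.1,-0.08,0],"angular":[0,0,0],"hand":0.1}]'
python3 -m handwheel '[{"travel":[0.1,0,0],"angular":[0,0,0],"hand":0.1},{"travel":[0.2,0,0],"angular":[0,0,0],"hand":0.1},{"travel":[0.2,0,0],"angular":[0,0,0],"hand":0.1},{"travel":[0.2,0,0],"angular":[0,0,0],"hand":0.1}]'
```

```text
time: 6.78
position: [555.6, 87.3, 44.8]
tool_rot: [-3.141, -0.003, 0.031]
force: [2.1, -0.7, 5.0]
opening: 23.5
time: 7.12
position: [559.3, 87.4, 44.8]
tool_rot: [-3.141, -0.001, 0.031]
force: [-2.9, 0.2, 6.9]
opening: 23.1
```

Contact may be starting, so I'll push a little further in x, then in y.

```bash
python3 -m handwheel '[{"travel":[0.08,0,0],"angular":[0,0,0],"hand":0.1},{"travel":[0.16,0,0],"angular":[0,0,0],"hand":0.1},{"travel":[0.16,0,0],"angular":[0,0,0],"hand":0.1},{"travel":[0.16,0,0],"angular":[0,0,0],"hand":0.1}]'
python3 -m handwheel '[{"travel":[0,-0.06,0],"angular":[0,0,0],"hand":0.1},{"travel":[0,-0.12,0],"angular":[0,0,0],"hand":0.1},{"travel":[0,-0.12,0],"angular":[0,0,0],"hand":0.1},{"travel":[0,-0.12,0],"angular":[0,0,0],"hand":0.1}]'
```

```text
time: 7.45
position: [561.1, 87.7, 44.8]
tool_rot: [-3.141, 0.005, 0.031]
force: [-12.1, -0.5, 14.9]
opening: 23.4
time: 7.78
position: [561.1, 88.7, 44.8]
tool_rot: [3.138, 0.005, 0.031]
force: [-11.2, -7.6, 14.3]
opening: 23.3
```

```bash
python3 -m handwheel '[{"travel":[0,-0.06,0],"angular":[0,0,0],"hand":0.1},{"travel":[0,-0.06,0],"angular":[0,0,0],"hand":0.1},{"travel":[-0.08,0.1,0],"angular":[0,0,0],"hand":0.3},{"travel":[-0.1,0.1,0],"angular":[0,0,0],"hand":0.6},{"travel":[-0.1,0.1,0],"angular":[0,0,0],"hand":0.6},{"travel":[-0.1,0.1,0],"angular":[0,0,0],"hand":0.6},{"travel":[-0.1,0.1,-1],"angular":[0,0,0],"hand":0.8},{"travel":[-0.1,0.1,-2.4],"angular":[0,0,0],"hand":0.8},{"travel":[-0.1,0.1,-3.8],"angular":[0,0,0],"hand":0.8},{"travel":[0,0,-5],"angular":[0,0,0],"hand":0.8},{"travel":[0,0,-5],"angular":[0,0,0],"hand":0.8},{"travel":[0,0,-5],"angular":[0,0,0],"hand":0.8}]'
python3 - <<'E'
from h import *
import pickle
i=eyes.camera_info("wrist");a=eyes.capture("wrist");pickle.dump((i,a),open("w3.pkl","wb"))
o=r.get_obs();print(o["position"],o["tool_rot"],o["time"])
C=np.array([664.7,121.8]);print("corner px",proj(i,[[*C,0],[*C,24]]))
cv2.imwrite("pics/w3.png",cv2.resize(a[40:260,150:420,::-1],None,fx=2.7,fy=2.7,interpolation=2))
E
```

```text
time: 8.78
position: [564.5, 90.9, 171.5]
tool_rot: [-3.141, -0.005, 0.031]
force: [-0.1, -0.2, -0.2]
opening: 68.3
[562.98957621  90.67093181 169.02270524] [-3.14145799e+00 -8.63921378e-04  3.11758148e-02] 8.8333
corner px [[251.30935581  68.82158267]
 [248.16973952  65.45331992]]
```

View pics/w3.png

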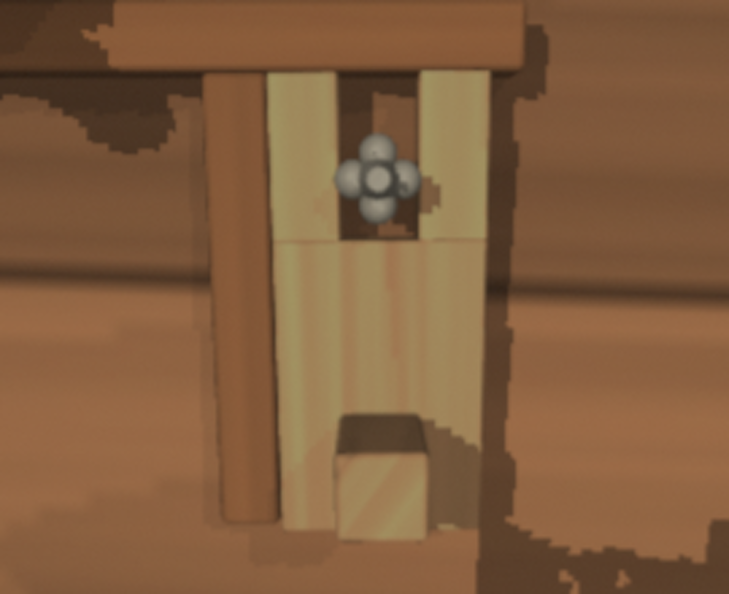

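The crop shows the block's end on the far fence (y≈70) with the stud centred in the notch at (378,180). There may be a thin gap along the side fence towards the tail, so I'll measure its yaw.

Run:
```python
from h import *
import pickle
i,a=pickle.load(open("w3.pkl","rb"))
f=lambda x,y:[(x+.5)/2.7+150-.5,(y+.5)/2.7+40-.5]
ang=lambda v:np.degrees(np.arctan2(v[1],v[0]))
q=onz(i,[f(268,72),f(489.5,70),f(283.5,528),f(480,528)],24)[:,:2]
F=onz(i,[f(266.5,72),f(279.5,518)],20)[:,:2]
print("fence",ang(F[0]-F[1]),"block edges",ang(q[0]-q[2]),ang(q[1]-q[3]), "ends",ang(q[0]-q[1])-90,ang(q[2]-q[3])-90)
W=np.radians(1.79);v=np.array([-np.sin(W),np.cos(W)])
print((q-F[0])@v,(F-F[0])@v)
c=cv2.cvtColor(a,cv2.COLOR_RGB2HSV)
for y in(80,120,160,200,225):print(y,a[y,244:262].tolist() if 0 else [int(k) for k in c[y,244:262,0]])
```

```text
fence 1.937491321586479 block edges 2.260665675211503 2.5607874068335335 ends 2.3415336326025056 1.8609658078992055
[ -0.79466299 -59.75703965  -1.85323589 -61.4973234 ] [ 0.        -0.3280786]
80 [12, 12, 13, 13, 15, 20, 22, 23, 22, 23, 22, 21, 21, 20, 20, 20, 20, 20]
120 [12, 12, 12, 13, 13, 13, 15, 20, 22, 22, 22, 22, 22, 21, 20, 20, 20, 20]
160 [13, 13, 13, 13, 12, 13, 12, 14, 16, 18, 19, 20, 21, 22, 23, 22, 21, 20]
200 [13, 13, 12, 12, 13, 13, 13, 12, 14, 16, 18, 18, 19, 20, 21, 22, 22, 21]
225 [12, 13, 13, 12, 13, 13, 13, 13, 12, 14, 16, 16, 16, 16, 16, 17, 18, 19]
```

The block is yawed about 0.5° with a gap of 1–2 mm at the tail. I'll nudge the post towards the side fence with closed fingers so the block aligns itself.

```bash
python3 -m handwheel '[{"travel":[-0.1,0.7,0],"angular":[0,0,0],"hand":0},{"travel":[-0.1,1.5,0],"angular":[0,0,0],"hand":0},{"travel":[-0.1,1.5,0],"angular":[0,0,0],"hand":0},{"travel":[-0.1,1.5,1],"angular":[0,0,0],"hand":0},{"travel":[-0.1,1.5,2.2],"angular":[0,0,0],"hand":0},{"travel":[-0.1,1.5,3.4],"angular":[0,0,0],"hand":0},{"travel":[-0.1,1.5,4.4],"angular":[0,0,0],"hand":0},{"travel":[-0.1,1.5,4.9],"angular":[0,0,0],"hand":0},{"travel":[-0.1,1.4,4.9],"angular":[0,0,0],"hand":0},{"travel":[-0.1,1.3,4.9],"angular":[0,0,0],"hand":0},{"travel":[-0.1,1.3,4.9],"angular":[0,0,0],"hand":0}]'
python3 -m handwheel '[{"travel":[0,-0.06,0],"angular":[0,0,0],"hand":0},{"travel":[0,-0.12,0],"angular":[0,0,0],"hand":0},{"travel":[0,-0.18,0],"angular":[0,0,0],"hand":0},{"travel":[0,-0.18,0],"angular":[0,0,0],"hand":0}]'
```

```text
time: 9.75
position: [562.4, 58.4, 47.6]
tool_rot: [-3.141, -0.002, 0.031]
force: [0.3, 0.1, 0.1]
opening: -0.2
time: 10.08
position: [561.8, 62.5, 47.4]
tool_rot: [-3.142, -0.002, 0.031]
force: [-0.4, -1.3, -0.0]
opening: -0.1
```

```bash
python3 -m handwheel '[{"travel":[0,-0.06,0],"angular":[0,0,0],"hand":0},{"travel":[0,-0.12,0],"angular":[0,0,0],"hand":0},{"travel":[0,-0.12,0],"angular":[0,0,0],"hand":0}]'
python3 -m handwheel '[{"travel":[0,-0.06,0],"angular":[0,0,0],"hand":0},{"travel":[0,-0.1,0],"angular":[0,0,0],"hand":0},{"travel":[0,-0.1,0],"angular":[0,0,0],"hand":0},{"travel":[0,-0.1,0],"angular":[0,0,0],"hand":0}]'
```

```text
time: 10.33
position: [561.7, 64.2, 47.3]
tool_rot: [3.139, -0.001, 0.032]
force: [-0.9, -5.4, 4.1]
opening: -0.1
time: 10.67
position: [561.7, 64.9, 47.9]
tool_rot: [3.136, -0.0, 0.032]
force: [-3.3, -12.3, 7.9]
opening: -0.3
```

```bash
python3 -m handwheel '[{"travel":[0,0.3,-0.1],"angular":[0,0,0],"hand":0},{"travel":[-0.8,0.3,-0.1],"angular":[0,0,0],"hand":0},{"travel":[-1.6,0.3,-0.1],"angular":[0,0,0],"hand":0},{"travel":[-1.6,-0.3,-0.1],"angular":[0,0,0],"hand":0},{"travel":[-1.6,-0.9,-0.1],"angular":[0,0,0],"hand":0},{"travel":[-1.4,-0.9,-0.1],"angular":[0,0,0],"hand":0},{"travel":[-1.2,-0.9,-0.1],"angular":[0,0,0],"hand":0},{"travel":[-1.05,-0.9,-0.1],"angular":[0,0,0],"hand":0},{"travel":[-1.0,-0.9,-0.1],"angular":[0,0,0],"hand":0},{"travel":[-1.0,-0.9,-0.1],"angular":[0,0,0],"hand":0}]'
python3 -m handwheel '[{"travel":[0.05,0,0],"angular":[0,0,0],"hand":0},{"travel":[0.1,0,0],"angular":[0,0,0],"hand":0},{"travel":[0.16,0,0],"angular":[0,0,0],"hand":0},{"travel":[0.16,0,0],"angular":[0,0,0],"hand":0}]'
```

```text
time: 11.5
position: [536.0, 89.0, 48.9]
tool_rot: [3.142, -0.0, 0.03]
force: [0.3, 0.6, 0.5]
opening: -0.2
time: 11.83
position: [537.0, 89.2, 48.3]
tool_rot: [3.141, 0.007, 0.031]
force: [-8.6, -1.0, 5.7]
opening: -0.3
```

```bash
python3 -m handwheel '[{"travel":[-0.5,0,0],"angular":[0,0,0],"hand":0},{"travel":[-0.5,0,-1.2],"angular":[0,0,0],"hand":0.3},{"travel":[-0.5,0,-2.6],"angular":[0,0,0],"hand":0.7},{"travel":[0,0,-4],"angular":[0,0,0],"hand":0.8},{"travel":[1,0,-5],"angular":[0,0,0],"hand":0.8},{"travel":[1,0,-5],"angular":[0,0,0],"hand":0.8},{"travel":[1,0,-5],"angular":[0,0,0],"hand":0.8},{"travel":[1,0,-5],"angular":[0,0,0],"hand":0.8}]'
python3 - <<'E'
from h import *
import pickle
i=eyes.camera_info("wrist");a=eyes.capture("wrist");pickle.dump((i,a),open("w4.pkl","wb"))
o=r.get_obs();print(o["position"],o["tool_rot"],o["time"])
cv2.imwrite("pics/w4.png",cv2.resize(a[40:260,150:420,::-1],None,fx=2.7,fy=2.7,interpolation=2))
E
```

```text
time: 12.5
position: [563.7, 90.3, 172.9]
tool_rot: [-3.142, 0.002, 0.031]
force: [0.1, -0.0, -0.6]
opening: 68.2
[562.93262455  90.26034696 171.90263721] [3.14153404 0.00331264 0.03064791] 12.55
```

View pics/w4.png

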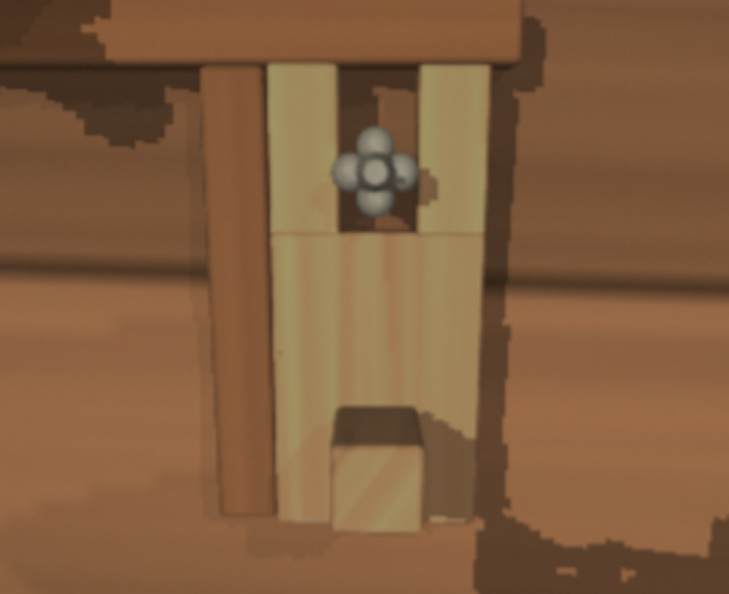

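The block now looks square: its edge runs (267,64)→(279,520) against the fence's (264,66)→(274,514), with the end on the far fence. I'll quantify that and plan the cap approach.

Run:
```python
from h import *
import pickle
i,a=pickle.load(open("w4.pkl","rb"))
f=lambda x,y:[(x+.5)/2.7+150-.5,(y+.5)/2.7+40-.5]
ang=lambda v:np.degrees(np.arctan2(v[1],v[0]))
q=onz(i,[f(268,64),f(489.5,64),f(278.5,520),f(474,521)],24)[:,:2]
F=onz(i,[f(265,66),f(274,513)],20)[:,:2]
print("fence",ang(F[0]-F[1]),"block edges",ang(q[0]-q[2]),ang(q[1]-q[3]), "ends",ang(q[0]-q[1])-90,ang(q[2]-q[3])-90)
W=np.radians(1.79);v=np.array([-np.sin(W),np.cos(W)])
print((q-F[0])@v,(F-F[0])@v)
st=onz(i,[f(375.5,172.5)],48)[0,:2];print("stud",st)
# cap measurement from w2 (z=40 top), and top view
i2,a2=pickle.load(open("w2.pkl","rb"))
h=cv2.cvtColor(a2,cv2.COLOR_RGB2HSV);m=cv2.inRange(h,(0,0,90),(180,60,255));m[:, 100:]=0
cs,_=cv2.findContours(m,0,1)
for c in cs:
  if cv2.contourArea(c)>100:
    e=cv2.fitEllipse(c);print(e,onz(i2,[e[0]],40))
it=eyes.camera_info("top");at=cv2.imread("pics/top.png")[:,:,::-1].copy()
h=cv2.cvtColor(at,cv2.COLOR_RGB2HSV);m=cv2.inRange(h,(0,0,140),(180,90,255));m[:,:185]=0;m[:,212:]=0;m[:245]=0;m[272:]=0
cs,_=cv2.findContours(m,0,1);c=max(cs,key=cv2.contourArea);e=cv2.fitEllipse(c);print(e,onz(it,[e[0]],40))
need([452,288,172],.031,(563,90.3,172,.031))
```

```text
fence 1.2769022917064248 block edges 1.5070729184236642 1.7481391142849985 ends 1.8193851141510748 1.49924248675012
[ -1.21265465 -60.22009395  -0.57606289 -60.12566395] [0.       1.145967]
stud [637.62855379  91.12928476]
((37.61041259765625, 287.02850341796875), (36.72420120239258, 45.438385009765625), 116.51287841796875) [[458.61706345 295.19406298  40.        ]]
((196.87435913085938, 257.5523376464844), (11.45006275177002, 12.237017631530762), 57.60169219970703) [[456.2372897  298.43906603  40.        ]]
travel [-4.193 -8.042 -0.   ] angz -0.0
```

```bash
python3 -m handwheel '[{"travel":[-0.7,-1.3,0],"angular":[0,0,0],"hand":0.8},{"travel":[-1.4,-2.6,0],"angular":[0,0,0],"hand":0.8},{"travel":[-2.1,-3.9,0],"angular":[0,0,0],"hand":0.8},{"travel":[-2.8,-5.2,0],"angular":[0,0,0],"hand":0.8},{"travel":[-3.5,-6.5,0],"angular":[0,0,0],"hand":0.8},{"travel":[-4.2,-7.8,0],"angular":[0,0,0],"hand":0.8},{"travel":[-4.5,-8.4,0],"angular":[0,0,0],"hand":0.8},{"travel":[-4.5,-8.4,0],"angular":[0,0,0],"hand":0.8},{"travel":[-4.5,-8.4,0],"angular":[0,0,0],"hand":0.8},{"travel":[-4.5,-8.4,0],"angular":[0,0,0],"hand":0.8}]'
python3 - <<'E'
from h import *
import pickle
i=eyes.camera_info("wrist");a=eyes.capture("wrist");pickle.dump((i,a),open("w5.pkl","wb"))
o=r.get_obs();print(o["position"],o["tool_rot"],o["time"])
cv2.imwrite("pics/w5.png",a[:,:,::-1])
i4,_=pickle.load(open("w4.pkl","rb"));W=np.radians(1.79);st=np.array([637.5,91.05])
print("stud axis z24 in w4 crop",(proj(i4,[[*st,24],[*st,48]])+.5-[150,40])*2.7-.5)
E
```

```text
time: 13.38
position: [444.9, 295.9, 172.5]
tool_rot: [3.14, 0.002, 0.031]
force: [0.8, -0.2, -0.4]
opening: 68.1
[445.35912178 295.66745394 172.8331968 ] [3.14050513e+00 1.36611460e-03 2.96246065e-02] 13.4333
stud axis z24 in w4 crop [[375.28295026 173.13179154]
 [375.79841235 173.04526679]]
```

View pics/w5.png

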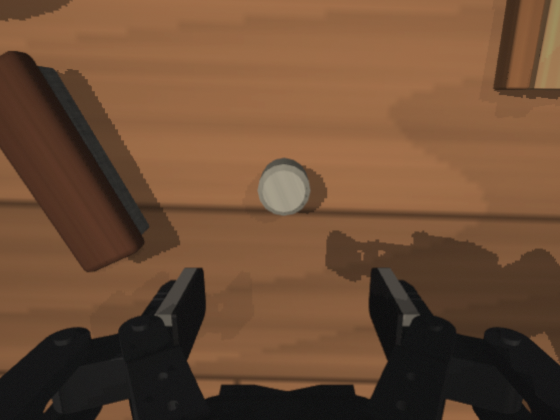

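The cap's top is centred at (284.5,190) and the brush is well clear to the left. The stud axis sits about 0.7 mm off the notch centre, so first I'll push the block's side at mid-length firmly against the side fence.

```bash
python3 - <<'E'
from h import *
import pickle
i,a=pickle.load(open("w5.pkl","rb"))
print("cap",onz(i,[[284.3,190]],40),"diam",np.linalg.norm(onz(i,[[259,190]],40)-onz(i,[[310,190]],40)))
E
python3 -m handwheel '[{"travel":[0.8,1.3,0],"angular":[0,0,0],"hand":0},{"travel":[1.6,2.6,0],"angular":[0,0,0],"hand":0},{"travel":[2.4,3.9,0],"angular":[0,0,0],"hand":0},{"travel":[3.2,5.2,0],"angular":[0,0,0],"hand":0},{"travel":[4,6.6,0],"angular":[0,0,0],"hand":0},{"travel":[4.8,8,0],"angular":[0,0,0],"hand":0},{"travel":[5.6,9.4,0],"angular":[0,0,0],"hand":0},{"travel":[6.15,10.5,0],"angular":[0,0,0],"hand":0},{"travel":[6.15,10.5,0],"angular":[0,0,0],"hand":0},{"travel":[6.15,10.5,0.8],"angular":[0,0,0],"hand":0},{"travel":[6.15,10.5,2],"angular":[0,0,0],"hand":0}]'
python3 -m handwheel '[{"travel":[0,0,1],"angular":[0,0,0],"hand":0},{"travel":[0,0,2],"angular":[0,0,0],"hand":0},{"travel":[0,0,3],"angular":[0,0,0],"hand":0},{"travel":[0,0,4],"angular":[0,0,0],"hand":0},{"travel":[0,0,4],"angular":[0,0,0],"hand":0},{"travel":[0,-0.1,4],"angular":[0,0,0],"hand":0},{"travel":[0,-0.2,4],"angular":[0,0,0],"hand":0},{"travel":[0,-0.2,4],"angular":[0,0,0],"hand":0}]'
```

```text
cap [[456.9590364  297.78858613  40.        ]] diam 38.1261775586573
time: 14.35
position: [610.1, 37.0, 127.1]
tool_rot: [3.141, -0.008, 0.027]
force: [0.2, 0.4, -0.0]
opening: -0.2
time: 15.02
position: [608.6, 44.4, 26.2]
tool_rot: [-3.142, -0.004, 0.031]
force: [-0.6, 0.3, -0.4]
opening: 0.0
```

```bash
python3 -m handwheel '[{"travel":[0,-0.08,0],"angular":[0,0,0],"hand":0},{"travel":[0,-0.14,0],"angular":[0,0,0],"hand":0},{"travel":[0,-0.14,0],"angular":[0,0,0],"hand":0}]'
python3 -m handwheel '[{"travel":[0,-0.06,0],"angular":[0,0,0],"hand":0},{"travel":[0,-0.12,0],"angular":[0,0,0],"hand":0},{"travel":[0,-0.12,0],"angular":[0,0,0],"hand":0}]'
```

```text
time: 15.27
position: [608.3, 47.7, 25.6]
tool_rot: [3.141, -0.003, 0.031]
force: [-0.0, -1.2, 2.3]
opening: -0.1
time: 15.52
position: [608.3, 48.3, 25.6]
tool_rot: [3.137, -0.003, 0.032]
force: [0.3, -9.9, 6.2]
opening: -0.1
```

```bash
python3 -m handwheel '[{"travel":[0,0.5,0],"angular":[0,0,0],"hand":0},{"travel":[0,0.6,-1.3],"angular":[0,0,0],"hand":0},{"travel":[0,0.6,-2.7],"angular":[0,0,0],"hand":0},{"travel":[0,0.6,-4.1],"angular":[0,0,0],"hand":0.2},{"travel":[0,0.6,-5.5],"angular":[0,0,0],"hand":0.6},{"travel":[-1,-0.6,-5.9],"angular":[0,0,0],"hand":0.8},{"travel":[-2,-2,-5.9],"angular":[0,0,0],"hand":0.8},{"travel":[-2.8,-3.4,-5.9],"angular":[0,0,0],"hand":0.8},{"travel":[-3.6,-4.8,-5.9],"angular":[0,0,0],"hand":0.8},{"travel":[-4.4,-6.2,-5.9],"angular":[0,0,0],"hand":0.8},{"travel":[-5.2,-7.6,-5.9],"angular":[0,0,0],"hand":0.8},{"travel":[-5.7,-9,-5.9],"angular":[0,0,0],"hand":0.8}]'
python3 -m handwheel '[{"travel":[0,-0.8,0],"angular":[0,0,0],"hand":0.8},{"travel":[0,-0.8,0],"angular":[0,0,0],"hand":0.8},{"travel":[0,-0.8,0],"angular":[0,0,0],"hand":0.8},{"travel":[0,-0.8,0],"angular":[0,0,0],"hand":0.8}]'
python3 - <<'E'
from h import *
o=r.get_obs();p=o["position"];w=o["tool_rot"][2];print(p,w,o["time"])
need([457,297.8,19],.031,(*p,.031))
E
```

```text
time: 16.52
position: [455.0, 272.3, 170.8]
tool_rot: [-3.141, 0.002, 0.031]
force: [1.1, 0.1, 0.2]
opening: 68.5
time: 16.85
position: [456.7, 290.6, 170.9]
tool_rot: [3.141, 0.001, 0.031]
force: [-0.2, -0.0, 0.7]
opening: 68.0
[456.69154172 290.5526882  170.87210732] 0.030573918166301617 16.85
travel [ 0.021 -0.289  6.075] angz -0.0
```

```bash
python3 -m handwheel '[{"travel":[0,-0.3,1.4],"angular":[0,0,0],"hand":0.8},{"travel":[0,-0.3,2.8],"angular":[0,0,0],"hand":0.8},{"travel":[0,-0.3,4.2],"angular":[0,0,0],"hand":0.8},{"travel":[0,-0.3,5.2],"angular":[0,0,0],"hand":0.8},{"travel":[0,-0.3,6.05],"angular":[0,0,0],"hand":0.8},{"travel":[0,-0.3,6.05],"angular":[0,0,0],"hand":0.7},{"travel":[0,-0.3,6.05],"angular":[0,0,0],"hand":0.5},{"travel":[0,-0.3,6.05],"angular":[0,0,0],"hand":0.2},{"travel":[0,-0.3,6.05],"angular":[0,0,0],"hand":0.2},{"travel":[0,-0.3,6.05],"angular":[0,0,0],"hand":0.2},{"travel":[0,-0.3,6.05],"angular":[0,0,0],"hand":0.2},{"travel":[0,-0.3,6.05],"angular":[0,0,0],"hand":0.2}]'
python3 -m handwheel '[{"travel":[0,0,-1],"angular":[0,0,0],"hand":0.2},{"travel":[0,0,-2],"angular":[0,0,0],"hand":0.2},{"travel":[0,0,-3],"angular":[0,0,0],"hand":0.2},{"travel":[0,0,-4],"angular":[0,0,0],"hand":0.2},{"travel":[0,0,-4],"angular":[0,0,0],"hand":0.2},{"travel":[0,0,-4],"angular":[0,0,0],"hand":0.2}]'
python3 - <<'E'
from h import *
o=r.get_obs();p=o["position"];print(p,o["tool_rot"],o["opening"],o["time"])
need([637.5,91.05,p[2]],.031,(*p,.031))
E
```

```text
time: 17.85
position: [457.3, 299.0, 21.2]
tool_rot: [-3.141, -0.002, 0.031]
force: [-0.8, -0.6, 2.8]
opening: 38.5
time: 18.35
position: [457.8, 299.4, 122.4]
tool_rot: [-3.14, -0.004, 0.031]
force: [0.0, -0.4, -1.0]
opening: 38.5
[457.83661367 299.43820313 122.43254266] [-3.13951486 -0.00422412  0.03095823] 38.513886326490464 18.35
travel [ 6.925  8.554 -0.   ] angz -0.0
```

```bash
python3 -m handwheel '[{"travel":[0.6,0.8,0],"angular":[0,0,0],"hand":0.2},{"travel":[1.4,1.8,0],"angular":[0,0,0],"hand":0.2},{"travel":[2.2,2.8,0],"angular":[0,0,0],"hand":0.2},{"travel":[3,3.8,0],"angular":[0,0,0],"hand":0.2},{"travel":[3.8,4.8,0],"angular":[0,0,0],"hand":0.2},{"travel":[4.6,5.8,0],"angular":[0,0,0],"hand":0.2},{"travel":[5.4,6.8,0],"angular":[0,0,0],"hand":0.2},{"travel":[6.2,7.8,0],"angular":[0,0,0],"hand":0.2},{"travel":[6.9,8.55,0],"angular":[0,0,0],"hand":0.2},{"travel":[6.9,8.55,0],"angular":[0,0,0],"hand":0.2},{"travel":[6.9,8.55,0],"angular":[0,0,0],"hand":0.2},{"travel":[6.9,8.55,0],"angular":[0,0,0],"hand":0.2}]'
python3 -m handwheel '[{"travel":[0,0,0.5],"angular":[0,0,0],"hand":0.2},{"travel":[0,0,1],"angular":[0,0,0],"hand":0.2},{"travel":[0,0,1.5],"angular":[0,0,0],"hand":0.2},{"travel":[0,0,1.8],"angular":[0,0,0],"hand":0.2},{"travel":[0,0,1.8],"angular":[0,0,0],"hand":0.2},{"travel":[0,0,1.8],"angular":[0,0,0],"hand":0.2}]'
python3 - <<'E'
from h import *
import pickle
o=r.get_obs();i=eyes.camera_info("wrist");a=eyes.capture("wrist");pickle.dump((i,a),open("w6.pkl","wb"))
s=eyes.capture("side");si=eyes.camera_info("side");print(proj(si,[[637.5,91,48]]))
print(o["position"],o["tool_rot"],o["force"],o["time"])
z=o["position"][2];print("cap top centre px if centred",proj(i,[[*o["position"][:2],z+19]]))
A=cv2.resize(s[165:235,255:345,::-1],None,fx=5,fy=5,interpolation=2)
B=cv2.resize(a[150:400,140:420,::-1],None,fx=1.25,fy=1.25)
im=np.zeros((360,800,3),np.uint8);im[:350,:450]=A;im[:B.shape[0],450:450+B.shape[1]]=B
cv2.imwrite("pics/c6.png",im)
E
```

```text
time: 19.35
position: [634.3, 90.6, 118.3]
tool_rot: [-3.141, 0.003, 0.031]
force: [-0.4, -0.2, -0.7]
opening: 38.3
time: 19.85
position: [634.7, 90.5, 73.7]
tool_rot: [3.142, 0.002, 0.031]
force: [0.2, -0.0, 0.7]
opening: 38.3
[[300.37473529 208.28981196]]
[634.68070848  90.54780448  73.65903441] [3.14154670e+00 2.37226522e-03 3.11269209e-02] [ 0.23279581 -0.01967337  0.69316561] 19.85
cap top centre px if centred [[286.60185455 319.76381005]]
```

View pics/c6.png

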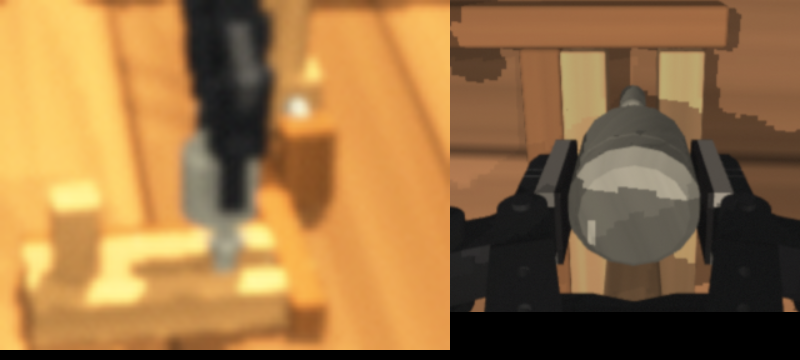

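The side crop shows the cap (centre x≈218) just above the stud tip (x≈223). The wrist crop shows the cap's top disc at about (634,203) and the stud just ahead of it at (632,95).

Run:
```python
from h import *
import pickle
i,a=pickle.load(open("w6.pkl","rb"))
# disc: left/right extremes and bottom edge on plane z=92.5
g=lambda x,y:[(x-450+.5)/1.25+140-.5,(y+.5)/1.25+150-.5]
q=onz(i,[g(569,204),g(700,204),g(634.5,263.5),g(634.5,145)],92.5);print(q.round(1), "centre from bottom edge x", q[2,0]+20)
h=cv2.cvtColor(a,cv2.COLOR_RGB2GRAY);print(h[225:285:2,287].tolist())
i=eyes.camera_info("side")
c,d=ray(i,[[255+(182+250)/2/5,165+21]])
print("side ray at y=91:",c+d[0]*((91-c[1])/d[0][1]), "stud:",proj(i,[[637.5,91,48],[634.7,90.5,52.5],[637.5,91,70],[634.7,91,70]]))
```

```text
[[636.7 108.9  92.5]
 [637.9  71.7  92.5]
 [617.2  89.7  92.5]
 [655.6  90.9  92.5]] centre from bottom edge x 637.2318309503519
[79, 78, 93, 121, 117, 83, 82, 80, 81, 81, 82, 81, 80, 81, 81, 80, 89, 81, 82, 82, 83, 133, 146, 145, 144, 144, 145, 144, 145, 164]
side ray at y=91: [631.33802007  91.         112.96044618] stud: [[300.37473529 208.28981196]
 [299.32933514 206.94939712]
 [300.47563941 200.85867987]
 [299.37460566 200.922585  ]]
```

```bash
python3 -m handwheel '[{"travel":[0.04,-0.02,0],"angular":[0,0,0],"hand":0.2},{"travel":[0.04,-0.02,0.2],"angular":[0,0,0],"hand":0.2},{"travel":[0.04,-0.02,0.4],"angular":[0,0,0],"hand":0.2},{"travel":[0.04,-0.02,0.5],"angular":[0,0,0],"hand":0.2},{"travel":[0.04,-0.02,0.5],"angular":[0,0,0],"hand":0.2},{"travel":[0.04,-0.02,0.5],"angular":[0,0,0],"hand":0.2}]'
python3 -m handwheel '[{"travel":[0,0,0.06],"angular":[0,0,0],"hand":0.2},{"travel":[0,0,0.12],"angular":[0,0,0],"hand":0.2},{"travel":[0,0,0.2],"angular":[0,0,0],"hand":0.2},{"travel":[0,0,0.2],"angular":[0,0,0],"hand":0.2}]'
```

```text
time: 20.45
position: [636.2, 90.8, 62.0]
tool_rot: [3.142, 0.001, 0.031]
force: [-0.4, -0.6, -0.4]
opening: 38.7
time: 20.78
position: [638.1, 91.1, 58.6]
tool_rot: [-3.141, -0.004, 0.031]
force: [2.2, 0.7, 2.9]
opening: 38.3
```

```bash
python3 -m handwheel '[{"travel":[0,0,0.06],"angular":[0,0,0],"hand":0.2},{"travel":[0,0,0.12],"angular":[0,0,0],"hand":0.2},{"travel":[0,0,0.16],"angular":[0,0,0],"hand":0.2},{"travel":[0,0,0.16],"angular":[0,0,0],"hand":0.2}]'
python3 -m handwheel '[{"travel":[0,0,0.06],"angular":[0,0,0],"hand":0.2},{"travel":[0,0,0.12],"angular":[0,0,0],"hand":0.2},{"travel":[0,0,0.12],"angular":[0,0,0],"hand":0.2},{"travel":[0,0,0.12],"angular":[0,0,0],"hand":0.2}]'
```

```text
time: 21.12
position: [638.5, 91.1, 55.6]
tool_rot: [-3.141, -0.005, 0.031]
force: [2.2, 0.7, 4.8]
opening: 38.4
time: 21.45
position: [637.3, 91.0, 50.1]
tool_rot: [-3.141, -0.003, 0.031]
force: [6.5, 1.7, -5.0]
opening: 38.5
```

The click has passed: the force turned from a push to a pull. There is an x side-load, so I'll relieve it while going down to the block.

```bash
python3 -m handwheel '[{"travel":[0.03,0,0.05],"angular":[0,0,0],"hand":0.2},{"travel":[0.05,0,0.1],"angular":[0,0,0],"hand":0.2},{"travel":[0.05,0,0.14],"angular":[0,0,0],"hand":0.2},{"travel":[0.05,0,0.14],"angular":[0,0,0],"hand":0.2}]'
python3 -m handwheel '[{"travel":[0,0,0.04],"angular":[0,0,0],"hand":0.2},{"travel":[0,0,0.06],"angular":[0,0,0],"hand":0.2},{"travel":[0,0,0.06],"angular":[0,0,0],"hand":0.2},{"travel":[0,0,0.06],"angular":[0,0,0],"hand":0.2}]'
```

```text
time: 21.78
position: [636.9, 90.7, 46.0]
tool_rot: [3.141, 0.002, 0.031]
force: [1.7, 0.9, -1.3]
opening: 38.3
time: 22.12
position: [637.4, 90.9, 45.4]
tool_rot: [3.142, 0.001, 0.031]
force: [0.5, 0.0, -0.3]
opening: 38.3
```

```bash
python3 -m handwheel '[{"travel":[0,0,0.04],"angular":[0,0,0],"hand":0.2},{"travel":[0,0,0.08],"angular":[0,0,0],"hand":0.2},{"travel":[0,0,0.08],"angular":[0,0,0],"hand":0.2},{"travel":[0,0,0.08],"angular":[0,0,0],"hand":0.2}]'
```

```text
time: 22.45
position: [638.0, 90.9, 45.2]
tool_rot: [3.141, 0.0, 0.031]
force: [-4.2, -0.1, 7.5]
opening: 38.7
```

```bash
python3 -m handwheel '[{"travel":[-0.02,0,0.03],"angular":[0,0,0],"hand":0.2},{"travel":[-0.02,0,0.03],"angular":[0,0,0],"hand":0.2},{"travel":[-0.02,0,0.03],"angular":[0,0,0],"hand":0.2},{"travel":[-0.02,0,0.03],"angular":[0,0,0],"hand":0.2}]'
python3 - <<'E'
from h import *
import pickle
o=r.get_obs();print(o["force"])
s=eyes.capture("side");a=eyes.capture("wrist")
A=cv2.resize(s[165:235,255:345,::-1],None,fx=5,fy=5,interpolation=2)
B=cv2.resize(a[100:380,140:420,::-1],None,fx=1.25,fy=1.25)
im=np.zeros((360,800,3),np.uint8);im[:350,:450]=A;im[:350,450:800]=B
cv2.imwrite("pics/c7.png",im)
o=r.get_obs();print(o["force"],o["position"],o["time"])
E
```

```text
time: 22.78
position: [638.0, 90.9, 45.3]
tool_rot: [3.141, -0.001, 0.031]
force: [-3.9, -0.8, 9.6]
opening: 38.4
[-3.92996032 -0.80854897  9.62538716]
[-4.35919497 -0.62111388 10.10185126] [637.97274763  90.90254546  45.20622629] 22.8833
```

View pics/c7.png

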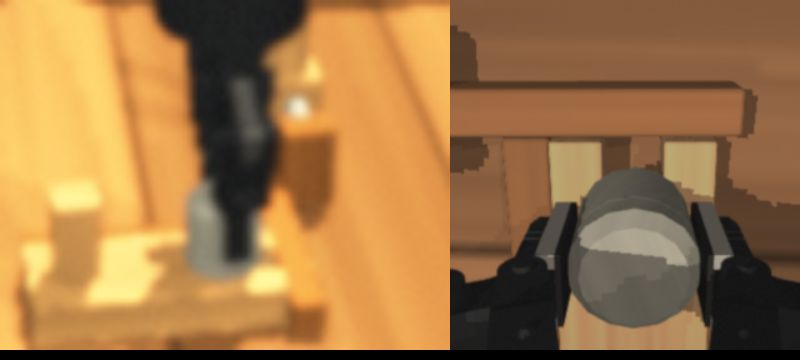

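The cap sits on the block in the side crop (≈(218,270)). The fork tips are on the far fence at y≈138 in the wrist crop, and the push reads about 10 N. I'm handing in.

```bash
python3 -c "
from bench import r
print(r.finish_job());o=r.get_obs();print(o['force'],o['position'],o['time'])"
```

```text
the job is handed in; nothing more can be done
None
the job is handed in; nothing more can be done
```

The block is in the fence corner with the stud in its notch. The snap cap is clicked home on it, and the job was handed in at about 23 s with the gripper still holding the cap down. No verdict was reported.

**What I did:** I slid the block by its post into the corner. A check then showed it about 0.5° out of square, with a 1–2 mm gap at the tail. I nudged it with closed fingers, towards the side fence at the post, towards the far fence, and towards the side fence again at mid-length. Then I fetched the cap and pressed it over the stud. The force rose to about 5 N, dropped at the click, and the cap came to a hard stop at the expected height.

**Last checks:**
- **Push:** about 10 N down (9.6 to 10.1 N), with a side load of about 4 N in x.
- **Cap height:** the tool was at 45.2 mm, matching the height expected with the cap fully home.
- **Pictures:** the cap sits on the block, and the block's notched end is on the far fence.

**Less certain:**
- **Side fence:** after the first nudges the block was within about 0.3° of square. The image edges left 0.5 to 1 mm of doubt about the gap along the side fence. The later mid-length push met firm contact at about 10 N, but I did not measure the gap again after it.
- **Cap grip:** the pictures disagreed by 2 to 3 mm on where the cap sat in the gripper, so I used a middle value. That showed as a side load of about 6.5 N at the click, which I relieved.

I did not touch the tin, opener, brush or spare peg.

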